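# Change the dust extraction over with the blast gates

### The arm

A 6-joint arm with a two-finger parallel gripper is mounted at the origin on the work surface. World frame = base frame: x ahead of the robot, y to its left, z up, the work surface at z = 0. Lengths are in m, angles in rad, forces in N, time in s.
With the tool pointing down it reaches from about 0.275 to 1 m from the base axis. Payload 8.4 kg.
Tool frame: the origin (TCP) lies on the centre line of the jaws, within the pads' length; the fingertips stand 8 mm ahead of it and the grasp point (between the pads) lies 11 mm behind it; z points along the fingers, y is the direction in which the jaws open and shut (so a half turn about z gives the same grasp; the last joint's range is limited). The gripper opens to 85 mm and grips with 20 to 120 N. Pads are 22 mm wide; open, the fingers measure 114 mm over their backs; the gripper's body (76 mm by 85 mm) begins 54 mm behind the grasp point. The pads swing forward as they close: fully open they stand 13 mm farther back than shut.
Start: joints at [-1.191, 0.353, 1.633, -0, 1.155, -0.002], TCP at [0.233, -0.58, 0.239] pointing down, gripper open.
Joint ranges: [-2.63, 2.63], [-0.92, 2.1], [0.06, 2.66], [-1.3, 4.44], [0, 2.69], [-3.02, 3.02]. Speed limits (rad/s): [2.22, 2.22, 2.79, 3.14, 3.14, 3.14].

### API

Orientations are given as a unit quaternion [w, x, y, z].
In Python, from workcell import arm gives the robot as it stands. Calls block until the motion is done:
- arm.move_ptp(position, orientation): joint-space move of the TCP to a pose.
- arm.line_to(position, frame=None, speed=0.15): straight line of the TCP; frame=None keeps the orientation; speed is the mean speed in m/s.
- arm.movej(angles): joint-space move.
- arm.move_gripper(opening): finger opening in m; the grip force is fixed at half the most; returns when the fingers have stopped.
- arm.pause(seconds).
- arm.solve_ik(position, orientation): joint angles nearest the present ones, or None.
- arm.state(): the state.
- arm.get_image(name): name is "side" or "top"; returns a dict with "pixels" (400x640x3 uint8, red, green, blue), "intrinsics" (3x3 intrinsics, pixels), "rvec" (rotation vector, rad) and "tvec" (3), from world to camera coordinates, as OpenCV has them. Camera axes: x right, y down, z forward; pixel columns grow to the right and rows downward; lengths in m; the calibration is good to about 2 mm. A picture is of the moment at which its call begins. There is no depth.
A pose or a line that the arm cannot do raises arm.IKError and nothing moves.
- arm.finish_job(): hands the job in, once; it reports no verdict.
The state is a dict: "t": time; "q": joint angles; "qvel": joint speeds; "tau": joint torques, N m; "eef_pos": TCP position; "tool_rot": TCP orientation; "wrist_force": force on the tool from outside, world axes, zero at the start; "wrist_torque": the same for the moment, N m; "opening": finger opening in m.
Only numpy, scipy, OpenCV 4.12 (cv2) and the standard library are available. Lean on these libraries where they do the work, as an engineer would, in place of code of your own. Each camera call takes 0.05 s, during which the arm holds its last target.

### The job

The extractor is running and draws from only one of the two machines. Change it over to the other: hook a fingertip behind the lip of the gate that is now shut and draw its slide gently all the way out, and only then push the other gate's slide gently all the way home, so the extractor is never left with both gates shut. Use fingertips only, without pinching a lip between the fingers, and leave the loose things on the table as they are.

Things in the scene. Friction and masses are not known exactly. Their poses are not given: they have to be found in the camera images.
- line: fixed galvanised dust duct, 66 mm in diameter, lying across the table with its axis 70 mm above it along this body's y axis; a tee in the middle leads to the extractor, a disc sander stands at the +y end and a sanding box at the -y end. Origin on the table under the tee; +x points away from the robot, yaw up to 0.12 rad
- shut_gate: blast gate shut at the start: aluminium frame across the duct, 100 mm (x) by 17 mm (y), its top 120 mm above the table, duct collars on both sides. Origin on the table under its centre; the slide comes out of the front edge (50 mm from the origin) along the frame's -x axis, roughly towards the robot. Both gates are alike
- open_gate: blast gate open at the start: aluminium frame across the duct, 100 mm (x) by 17 mm (y), its top 120 mm above the table, duct collars on both sides. Origin on the table under its centre; the slide comes out of the front edge (50 mm from the origin) along the frame's -x axis, roughly towards the robot. Both gates are alike
- shut_slide (a joint): slide of the gate shut at the start: 0 = fully home (duct shut) to 0.075 m = fully out (duct open), hard stops at both ends. A 3 mm upright steel plate in the frame's middle plane; its last 45 mm behind the lip are a lower tongue, top 67 mm above the table, leaving a clear pocket there for a fingertip at any position. Runs level along -x, stays where left, takes 3 to 5 N to move
- open_slide (a joint): slide of the gate open at the start: 0 = fully home (duct shut) to 0.075 m = fully out (duct open), hard stops at both ends. A 3 mm upright steel plate in the frame's middle plane; its last 45 mm behind the lip are a lower tongue, top 67 mm above the table, leaving a clear pocket there for a fingertip at any position. Runs level along -x, stays where left, takes 3 to 5 N to move
- shut_lip: lip across the outer end of that slide (shut at the start): an upright steel cross plate 3 mm thick, 92 mm wide (y), from 31 to 115 mm above the table. Origin: middle of the upper part of its rear (hooking) face, 88 mm above the table; +x points back to the frame, -x is the way it draws out
- open_lip: lip across the outer end of that slide (open at the start): an upright steel cross plate 3 mm thick, 92 mm wide (y), from 31 to 115 mm above the table. Origin: middle of the upper part of its rear (hooking) face, 88 mm above the table; +x points back to the frame, -x is the way it draws out
- shut_pad: black plastic push pad on the outside of the lip of the gate that is shut at the start: 5 mm thick, 92 mm wide, 61 to 115 mm above the table (lip and pad together are 8 mm thick). Origin: centre of its outer face, 88 mm above the table; +x points towards the frame, the way it is pushed home
- open_pad: black plastic push pad on the outside of the lip of the gate that is open at the start: 5 mm thick, 92 mm wide, 61 to 115 mm above the table (lip and pad together are 8 mm thick). Origin: centre of its outer face, 88 mm above the table; +x points towards the frame, the way it is pushed home
- sanding_block: bystander: loose cork sanding block 110 x 60 x 30 mm lying between the gates; origin under its centre
- offcut: bystander: loose pale wood offcut 100 x 45 x 18 mm lying low, in front of the +y gate; origin under its centre
- tree_cutout: bystander: loose flat pale wood tree shape 88 x 70 x 15 mm; origin under its centre
- glue_bottle: bystander: loose white glue bottle with orange cap, 56 mm in diameter, 150 mm tall; origin under its centre
- craft_box: bystander: loose open plywood box 100 x 130 x 60 mm; origin under its centre
- try_square: bystander: loose try square, dark wood stock 120 x 35 x 16 mm (x, y, z) with a steel blade 130 mm long to +y from near its +x end; origin under the stock's centre
- screwdriver: bystander: loose black-handled screwdriver, 190 mm long, lying on the table; origin under its middle
- f_clamp: bystander: loose F-clamp, about 260 x 95 x 25 mm, lying on the table; origin under the middle of its bar

How it is judged:
On the way:
1. the gate that was shut is drawn fully out while the other is still open (value of joint shut_slide above 0.069 m and value of joint open_slide above 0.03 m), for 0.2 s.
At the end, for the whole second after the job is handed in: the slide that was home is drawn out to within 6 mm of its outer stop, the slide that was out is pushed to within 5 mm of fully home, and both are at rest (value of joint shut_slide above 0.069 m and value of joint open_slide below 0.005 m and velocity of joint shut_slide between -0.005 and 0.005 m/s and velocity of joint open_slide between -0.005 and 0.005 m/s); the robot touches nothing.
It fails at once if both gates shut at once (each open by less than 20 mm): the running extractor is choked (value of joint each of shut_slide, open_slide below 0.02 m).
It fails at once if a lip pinched between the fingers (pressed on its front and its back together) ((contact force between the fingers and shut_lip above 1 N and contact force between the fingers and shut_pad above 1 N) or (contact force between the fingers and open_lip above 1 N and contact force between the fingers and open_pad above 1 N)).
It fails at once if a gate, the duct or a machine forced with more than 40 N (contact force between any of the fingers, the arm and shut_gate above 40 N or contact force between any of the fingers, the arm and open_gate above 40 N or contact force between any of the fingers, the arm and line above 40 N).
It fails at once if a loose thing on the table shifted by more than 25 mm, lifted or carried off (distance of any of sanding_block, offcut, tree_cutout, glue_bottle, craft_box, try_square, screwdriver, f_clamp from where it was at the start of the episode above 0.025 m).
It also fails if it takes over 40 s, if anything falls off the work surface, if the arm or the gripper's body presses on something with over 40 N, if the wrist force passes 120 N, or if a joint passes its speed limit or range.

## Working session

There is one attempt and no reset: what is moved stays moved. The work goes in short steps, each a Python script; the robot and the scene stay as the last script left them, time stands still between calls to the robot, and variables do not carry over. Pictures are saved under pics/ and viewed, and the job is handed in when it is done.

```bash
mkdir -p pics; ls; python3 - <<'E'
from workcell import arm
import cv2,pickle
for n in("side","top"):
    d=arm.get_image(n); cv2.imwrite(f"pics/{n}0.png",d["pixels"][:,:,::-1]); pickle.dump(d,open(f"{n}0.pkl","wb"))
    print(n,d["intrinsics"],d["rvec"],d["tvec"])
s=arm.state();print(s)
E
```

```text
pics
side [[444.52207758   0.         326.21725555]
 [  0.         444.52207758 199.94103816]
 [  0.           0.           1.        ]] [ 0.77433957 -2.57914608  1.09798679] [0.43291357 0.29133745 1.12936532]
top [[499.54809407   0.         320.02260872]
 [  0.         499.54809407 189.11743465]
 [  0.           0.           1.        ]] [ 2.18391114 -2.13422148  0.11439312] [-0.04308369  0.57305292  1.6447356 ]
{'t': 0.1, 'q': array([-1.19143016e+00,  3.53608155e-01,  1.63405019e+00,  6.92392216e-06,
        1.15519746e+00, -2.40997064e-03]), 'qvel': array([-0.00135337, -0.0011656 , -0.00339728, -0.00091334,  0.00094363,
        0.00029894]), 'tau': array([-1.27230974e-04, -6.06358194e+01, -3.42821789e+01, -1.06310683e-04,
        4.03302256e-03, -2.80165250e-05]), 'eef_pos': array([ 0.2326992 , -0.57962098,  0.23862256]), 'tool_rot': array([-6.20987552e-04,  9.81836198e-01,  1.89729494e-01, -1.15225009e-04]), 'wrist_force': array([ 0.56945722, -0.05271873,  0.33401975]), 'wrist_torque': array([ 0.02451014,  0.02683246, -0.01649275]), 'opening': 0.08559128187903244}
```

View pics/side0.png

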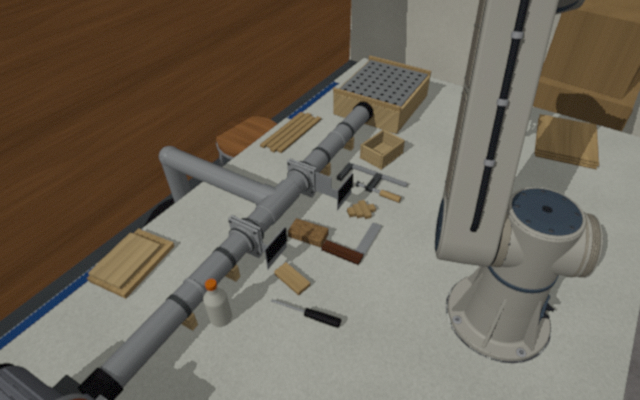

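View pics/top0.png

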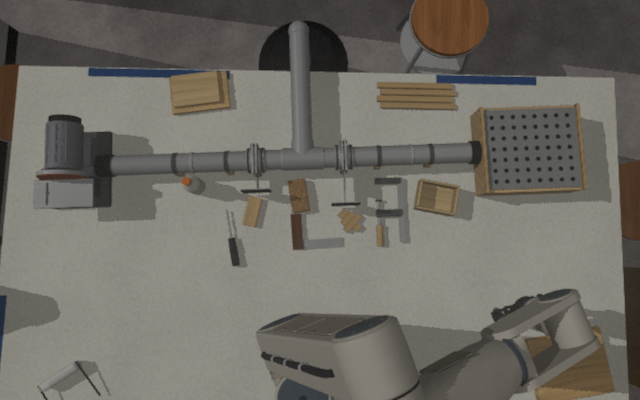

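```bash
python3 - <<'E'
import cv2
a=cv2.imread("pics/top0.png")[130:260,220:420]; cv2.imwrite("pics/tc.png",cv2.resize(a,None,fx=4,fy=4,interpolation=cv2.INTER_CUBIC))
a=cv2.imread("pics/side0.png")[150:310,220:400]; cv2.imwrite("pics/sc.png",cv2.resize(a,None,fx=3.7,fy=3.7,interpolation=cv2.INTER_CUBIC))
E
```

```text
(no output)
```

View pics/tc.png

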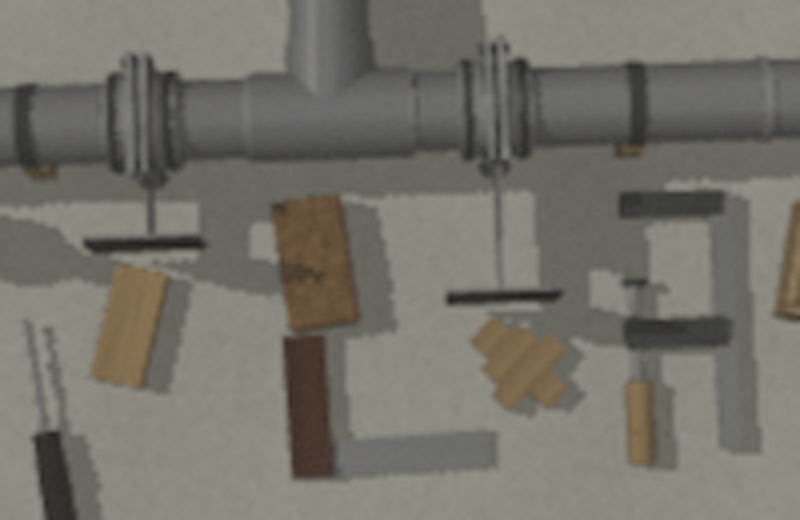

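View pics/sc.png

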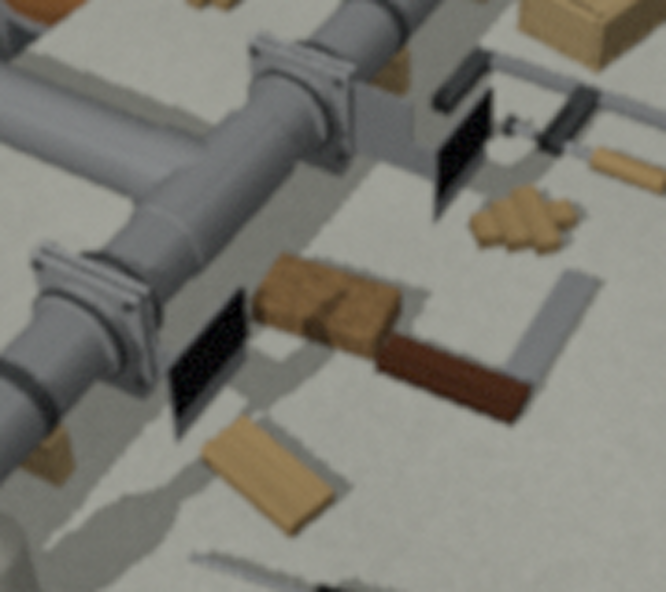

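```bash
cat > h.py <<'E'
import numpy as np,cv2,pickle
def cam(d): return cv2.Rodrigues(np.array(d["rvec"]))[0],np.array(d["tvec"]),np.array(d["intrinsics"])
def bp(d,uv,z):
    R,t,K=cam(d); c=-R.T@t; r=R.T@np.linalg.solve(K,[uv[0],uv[1],1]); return c+r*(z-c[2])/r[2]
def pr(d,P):
    R,t,K=cam(d); return cv2.projectPoints(np.array(P,float),np.array(d["rvec"]),t,K,None)[0][:,0]
E
python3 - <<'E'
from h import *
np.set_printoptions(precision=4,suppress=True)
T=pickle.load(open("top0.pkl","rb"));S=pickle.load(open("side0.pkl","rb"))
for d in(T,S): R,t,K=cam(d);print("cam",-R.T@t)
f=lambda u,v:(220+(u+.5)/4-.5,130+(v+.5)/4-.5)
for n,p,z in [("Lrear left",(88,238),.115),("Lrear right",(206,235),.115),("Lfront left",(85,250),.115),("L front right",(204,246),.115),
 ("R rear left",(447,291),.115),("R rear right",(561,289),.115),("R f l",(447,304),.115),("R f r",(561,300),.115),
 ("Lframe far",(137,54),.12),("Lframe near",(150,180),.12),("Rframe far",(494,40),.12),("Rframe near",(497,170),.12),
 ("L plate start",(151,188),.1),("L plate end",(152,234),.067),("R plate",(498,178),.1),("R pl end",(501,290),.067)]:
    print(n,bp(T,f(*p),z))
g=lambda u,v:(220+(u+.5)/3.7-.5,150+(v+.5)/3.7-.5)
for n,p,z in [("L pad tl",(168,374),.115),("L tr",(246,290),.115),("L lip bottom l",(178,438),.031),("L lip bottom r",(247,338),.031),
  ("R tl",(437,148),.115),("R tr",(494,90),.115),("R bl",(436,217),.031),("R br",(492,140),.031)]: print(n,bp(S,g(*p),z))
E
```

```text
cam [ 0.3838 -0.0451  1.6988]
cam [0.0152 0.7474 0.9945]
Lrear left [0.5588 0.2197 0.115 ]
Lrear right [0.5633 0.1255 0.115 ]
Lfront left [0.5491 0.2217 0.115 ]
L front right [0.5545 0.1268 0.115 ]
R rear left [ 0.5229 -0.0677  0.115 ]
R rear right [ 0.5265 -0.1583  0.115 ]
R f l [ 0.5125 -0.068   0.115 ]
R f r [ 0.5178 -0.1584  0.115 ]
Lframe far [0.708  0.1856 0.12  ]
Lframe near [0.6059 0.1713 0.12  ]
Rframe far [ 0.7258 -0.1012  0.12  ]
Rframe near [ 0.6202 -0.1055  0.12  ]
L plate start [0.6022 0.173  0.1   ]
L plate end [0.5686 0.1752 0.067 ]
R plate [ 0.6167 -0.1072  0.1   ]
R pl end [ 0.5289 -0.1126  0.067 ]
L pad tl [0.5554 0.2278 0.115 ]
L tr [0.5581 0.1354 0.115 ]
L lip bottom l [0.5624 0.2212 0.031 ]
L lip bottom r [0.5787 0.1167 0.031 ]
R tl [ 0.5242 -0.0692  0.115 ]
R tr [ 0.5229 -0.1545  0.115 ]
R bl [ 0.5278 -0.0752  0.031 ]
R br [ 0.5382 -0.1821  0.031 ]
```

The shut gate is the left (+y) one. In the top crop its lip runs (85,242)–(205,240), which puts the rear face at x≈0.561, y≈0.173. The open gate's lip runs (447,297)–(561,293), at x≈0.525, y≈-0.113. The line's yaw is about 0.05, and the measured lip widths (94 and 91 mm) agree with the given 92 mm. The left pocket is about 45 mm deep, as expected at home. I'll move in with the fingers shut and stop above the pocket.

```bash
cat >> h.py <<'E'
YAW=0.05
Q=[0,np.cos(YAW/2),np.sin(YAW/2),0]
U=np.array([np.cos(YAW),np.sin(YAW),0])
def snap(n):
    from workcell import arm
    for c in("side","top"):
        d=arm.get_image(c); a=d["pixels"][:,:,::-1]
        a=a[150:310,220:400] if c=="side" else a[110:270,220:400]
        cv2.imwrite(f"pics/{c}{n}.png",cv2.resize(a,None,fx=3.6,fy=3.6,interpolation=cv2.INTER_CUBIC))
E
python3 - <<'E'
from h import *; from workcell import arm
L=np.array([.561,.173,0])
p=L+U*.023
print(arm.solve_ik([p[0],p[1],.22],Q))
arm.move_gripper(0.0)
arm.move_ptp([p[0],p[1],.24],Q)
arm.line_to([p[0],p[1],.15],speed=.15)
s=arm.state();print(s["t"],s["eef_pos"],s["tool_rot"],s["wrist_force"],s["opening"])
snap(1)
E
```

```text
[ 2.87357715e-01  3.47507445e-01  1.68708041e+00 -4.44089210e-16
  1.10700480e+00  1.80815404e+00]
4.5417 [0.5845149  0.17419638 0.15062238] [-1.02221375e-04  9.99689238e-01  2.49250139e-02  4.00489914e-04] [-0.45372119 -0.46559031  0.14367628] 0.00022572044831623196
```

View pics/side1.png

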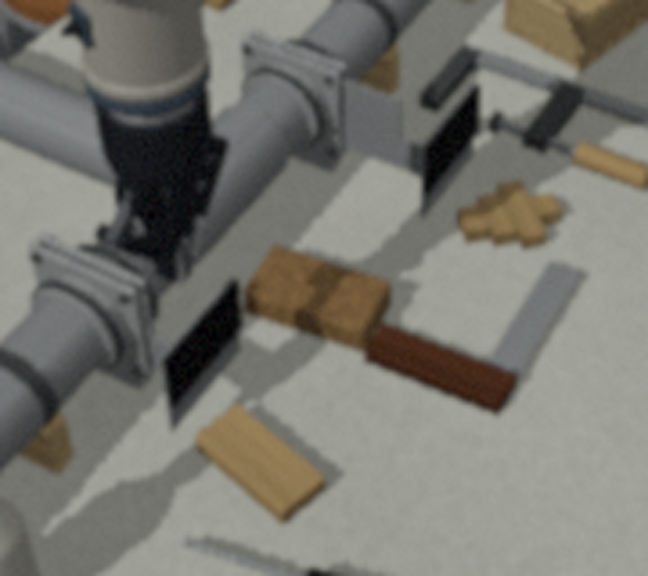

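View pics/top1.png

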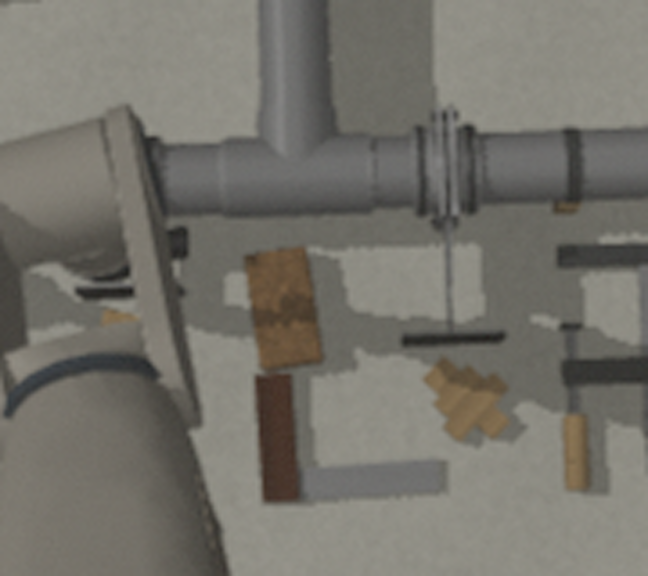

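The side view shows the gripper over the pocket behind the left lip, with its tips at about crop (175,275). The top view is blocked by the arm. I'll check the tip height by projection, then lower with force watching.

```bash
python3 - <<'E'
from h import *; from workcell import arm
S=pickle.load(open("side0.pkl","rb"))
for z in(.142,.13): print((pr(S,[[.5845,.174,z]])-[220,150])*3.6)
p=arm.state()["eef_pos"]
for z in (.135,.12,.108,.096):
    arm.line_to([p[0],p[1],z],speed=.06); s=arm.state(); F=s["wrist_force"]; print(s["t"],s["eef_pos"],F)
    if np.linalg.norm(F)>6: print("STOP"); break
snap(2)
E
```

```text
[[174.28216234 273.72460886]]
[[175.86928939 284.90169772]]
5.0417 [0.58446698 0.17424986 0.13444675] [0.26139707 0.65054689 0.13063973]
5.4417 [0.58445666 0.17423234 0.11938517] [-1.28881537 -0.32842286  0.59123082]
5.7917 [0.58445891 0.17424963 0.10742945] [-0.47953982 -0.42666709  0.7539046 ]
6.1417 [0.58445651 0.17421486 0.09541949] [-0.72635135  0.13581429 -0.0883067 ]
```

View pics/side2.png

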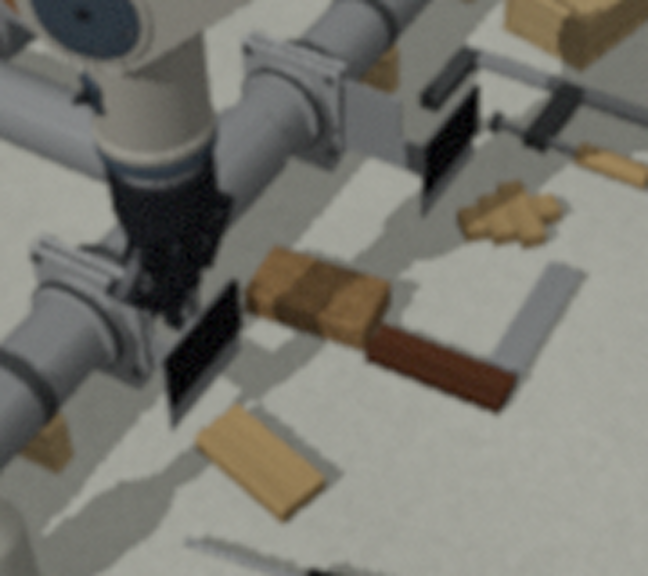

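The tips are behind the lip, free of contact, at z≈0.0875. Now I'll draw the slide out in small force-watched steps.

```bash
python3 - <<'E'
from h import *; from workcell import arm
p0=arm.state()["eef_pos"].copy(); p0[2]=.090
d=0; 
while d<.1:
    d+=.008 if d<.072 else .002
    arm.line_to(list(p0-U*d),speed=.03); s=arm.state(); F=s["wrist_force"]
    print("%.2f d=%.3f moved=%.4f lat=%.4f"%(s["t"],d,(p0-s["eef_pos"])@U,s["eef_pos"][2]),F.round(1))
    if np.linalg.norm(F)>13: print("STOP"); break
snap(3)
E
```

```text
6.72 d=0.008 moved=0.0083 lat=0.0899 [ 1.1 -0.9  0.9]
7.14 d=0.016 moved=0.0164 lat=0.0901 [-0.3 -0.   0.5]
7.56 d=0.024 moved=0.0246 lat=0.0900 [ 0.5  0.4 -0.1]
7.97 d=0.032 moved=0.0327 lat=0.0900 [-0.7 -0.8  0.3]
8.39 d=0.040 moved=0.0407 lat=0.0899 [ 0.5 -0.4  0.8]
8.81 d=0.048 moved=0.0486 lat=0.0900 [ 1.3 -0.4  0.9]
9.22 d=0.056 moved=0.0566 lat=0.0899 [-0.2 -0.   0.7]
9.64 d=0.064 moved=0.0646 lat=0.0899 [ 0.7 -0.4  0.8]
10.06 d=0.072 moved=0.0726 lat=0.0900 [ 0.5 -0.3 -0.2]
10.31 d=0.074 moved=0.0741 lat=0.0900 [ 1.  -0.8  0. ]
10.56 d=0.076 moved=0.0761 lat=0.0900 [ 2.   0.4 -0.5]
10.81 d=0.078 moved=0.0781 lat=0.0900 [2.3 0.3 0.8]
11.06 d=0.080 moved=0.0785 lat=0.0902 [ 8.6 -1.5 -5.5]
11.31 d=0.082 moved=0.0784 lat=0.0904 [ 15.6  -1.8 -10.7]
STOP
```

View pics/side3.png

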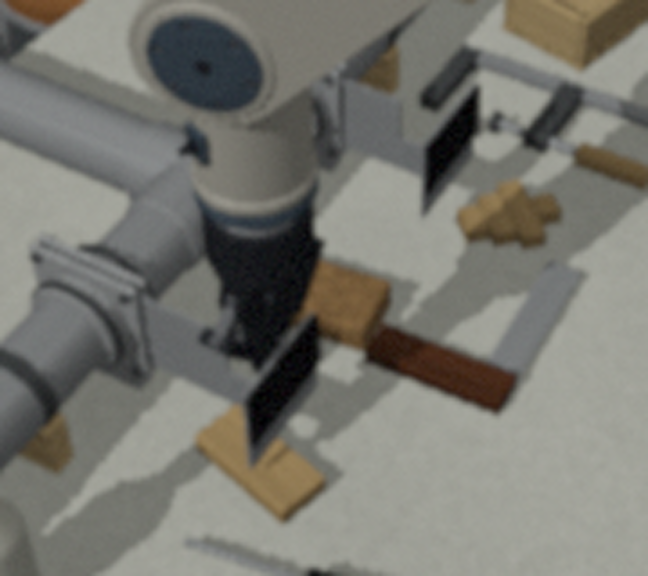

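The plate is out and the force rose sharply at 78.5 mm, which looks like the stop. My earlier lip estimate would put the travel nearer 66 mm, so I'll back off, lift and measure from the images.

```bash
python3 - <<'E'
from h import *; from workcell import arm
p=arm.state()["eef_pos"].copy()
q=p+U*.008; q[2]=.09
arm.line_to(list(q),speed=.05); q[2]=.2; arm.line_to(list(q),speed=.15)
R=np.array([.525,-.113,0]); a=R-U*.07
arm.move_ptp([a[0],a[1],.2],Q)
s=arm.state();print(s["t"],s["eef_pos"],s["wrist_force"])
snap(4)
E
```

```text
13.8 [ 0.45542723 -0.11592074  0.19980376] [ 0.4591088   0.26362507 -0.488574  ]
```

View pics/side4.png

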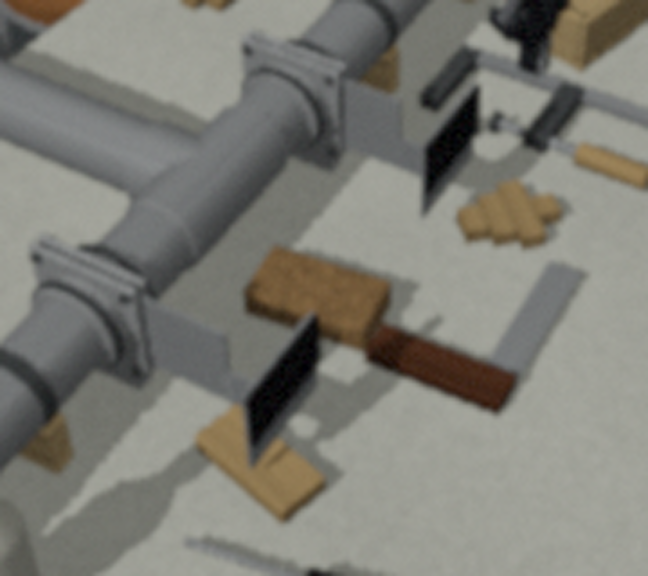

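View pics/top4.png

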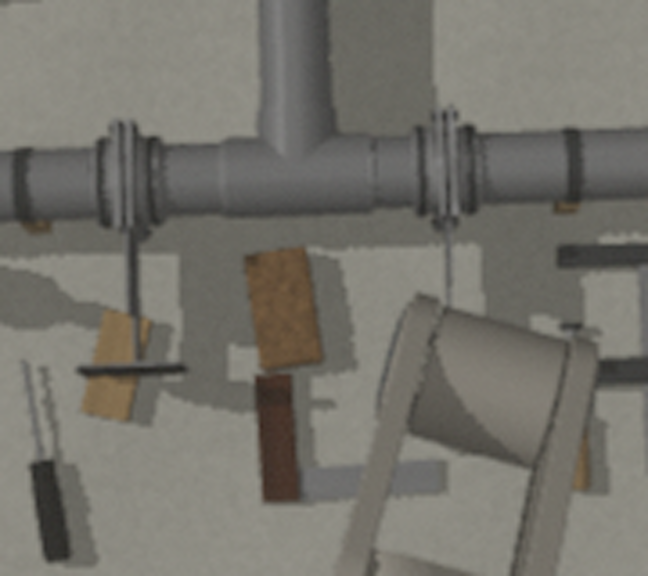

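```bash
python3 - <<'E'
from h import *
T=pickle.load(open("top0.pkl","rb"));S=pickle.load(open("side0.pkl","rb"))
a=bp(T,(220+(146+.5)/4-.5,130+(242.5+.5)/4-.5),.115); b=bp(T,(220+(132+.5)/3.6-.5,110+(370.5)/3.6-.5),.115)
print(a,b,(a-b)@U)
for z,p,q in((.115,(164,364),(247,380)),(.115,(240,282),(319,315)),(.031,(173,426),(251,464))):
    A,B=[bp(S,(220+(x[0]+.5)/3.6-.5,150+(x[1]+.5)/3.6-.5),z) for x in(p,q)]
    print(A,B,(A-B)@U)
E
```

```text
[0.55622346 0.17325424 0.115     ] [0.48541754 0.16999418 0.115     ] 0.07088036427594402
[0.55498664 0.22768299 0.115     ] [0.49682291 0.20692457 0.115     ] 0.059128521805993324
[0.55779371 0.13501182 0.115     ] [0.48956237 0.12943274 0.115     ] 0.06842490763112415
[0.56259678 0.22118451 0.031     ] [0.49255082 0.216864   0.031     ] 0.07017435299221274
```

Vision gives 59–71 mm, which is too coarse to tell against the 69 mm threshold. I'll measure the travel at sub-pixel level by registering the model to both full-resolution frames.

```bash
python3 - <<'E'
from h import *; from workcell import arm
T0=pickle.load(open("top0.pkl","rb"))
T=arm.get_image("top"); S=arm.get_image("side"); pickle.dump(T,open("top4.pkl","wb")); pickle.dump(S,open("side4.pkl","wb"))
for n,d,c0,c1,r0,r1 in (("home",T0,243,254,180,200),("home2",T0,262,270,180,200),("out",T,243,254,203,222),("out2",T,262,270,203,222)):
    g=cv2.cvtColor(d["pixels"],cv2.COLOR_RGB2GRAY).astype(float)[r0:r1]
    print(n,r0); print(g[:,c0:c1].mean(1).round())
E
python3 - <<'E'
import cv2,pickle
o=[]
S=[pickle.load(open(f"side{i}.pkl","rb"))["pixels"][:,:,::-1] for i in(0,4)]
for s in S: o.append(cv2.resize(s[215:290,250:315],None,fx=6,fy=6,interpolation=cv2.INTER_NEAREST))
cv2.imwrite("pics/cmp.png",cv2.hconcat(o))
E
```

```text
home 180
[117. 137. 137. 137. 137. 137. 138. 137. 129.  99.  52.  42.  54.  97.
 121. 111. 105. 107. 107. 106.]
home2 180
[117. 136. 136. 135. 134. 135. 136. 133. 112.  67.  42.  39.  94. 134.
 129. 113. 101. 107. 118. 118.]
out 203
[120. 121. 120. 118. 116. 118. 117. 116.  97.  57.  45.  70. 102. 111.
 112. 113. 112. 111. 111.]
out2 203
[112. 111. 111. 110. 114. 115. 114. 106.  76.  42.  58.  98. 115. 102.
 102. 106. 113. 122. 129.]
```

View pics/cmp.png

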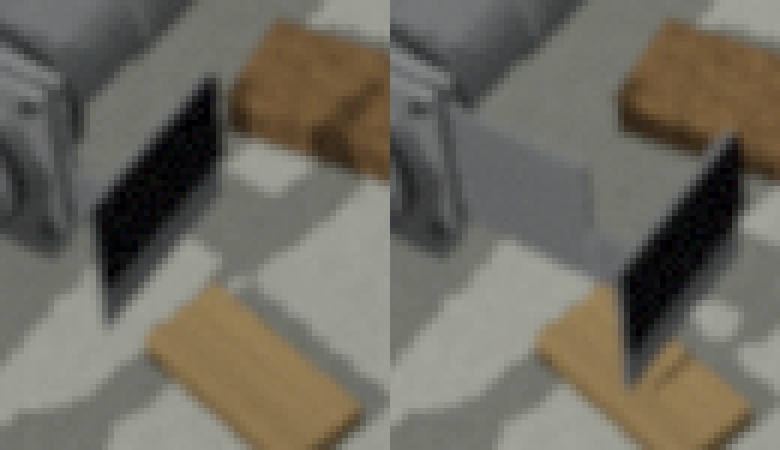

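```bash
python3 - <<'E'
from h import *
S=pickle.load(open("side0.pkl","rb"));T=pickle.load(open("top0.pkl","rb"))
from scipy.optimize import least_squares
# lip front-face bottom corner (+y), pad top corners; side pixel
f=lambda u,v:np.array([250+u/6-.5,215+v/6-.5])
home=[f(108,322),f(96,205),f(215,78)]; out=[f(240,386),f(232,278),f(350,136)]
loc=[(-.003,.046,.031),(-.008,.046,.115),(-.008,-.046,.115)]
def pts(x,y,w): 
    c,s=np.cos(w),np.sin(w); return [[x+c*a-s*b,y+s*a+c*b,z] for a,b,z in loc]
def res(v):
    x,y,w,d=v
    return np.r_[(pr(S,pts(x,y,w))-home).ravel(),(pr(S,pts(x-d*np.cos(w),y-d*np.sin(w),w))-out).ravel(),(w-.05)*200]
r=least_squares(res,[.56,.173,.05,.07],x_scale=[.01,.01,.01,.01]); print(r.x,r.fun.round(1))
for d in(.065,.07,.075): 
  print(d,[ (pr(T,[[.56-d*U[0],y-d*U[1],.115]])-pr(T,[[.56,y,.115]]))[0].round(2) for y in(.13,.2)], (pr(S,[[.56-d*U[0],.2-d*U[1],.115]])-pr(S,[[.56,.2,.115]]))[0].round(2))
E
```

```text
[0.56792764 0.17798091 0.04984813 0.07143143] [-0.4  0.4 -0.1  0.6  0.4 -1.  -0.5  0.8  0.3 -0.4  0.3 -0.6 -0. ]
0.065 [array([ 0.31, 20.31]), array([ 0.21, 20.3 ])] [20.75  9.84]
0.07 [array([ 0.33, 21.88]), array([ 0.22, 21.87])] [22.38 10.61]
0.075 [array([ 0.36, 23.45]), array([ 0.24, 23.44])] [24.02 11.39]
```

Both cameras agree on 71.4 ± 1.5 mm of travel. That's past 69 mm but not by enough to be certain, so I'll hook it again and pull a bit harder to see whether it is really at the stop.

```bash
python3 - <<'E'
from h import *; from workcell import arm
q=np.array([.5845,.1742,0])-U*.068
arm.move_ptp([q[0],q[1],.2],Q)
arm.line_to([q[0],q[1],.085],speed=.15)
p0=np.array([.5845,.1742,.085]); d=.068
s=arm.state();print(s["t"],s["wrist_force"].round(1))
for d in (.074,.077,.079,.081,.083,.085,.087):
    arm.line_to(list(p0-U*d),speed=.03); s=arm.state(); F=s["wrist_force"]
    print("%.2f d=%.3f moved=%.4f"%(s["t"],d,(p0-s["eef_pos"])@U),F.round(1))
    if np.linalg.norm(F)>24: print("STOP"); break
p=s["eef_pos"].copy()
q=p+U*.008; q[2]=.085
arm.line_to(list(q),speed=.05); q[2]=.2; arm.line_to(list(q),speed=.2)
R=np.array([.525,-.113,0]); a=R-U*.07
arm.move_ptp([a[0],a[1],.2],Q)
S=arm.get_image("side");T=arm.get_image("top")
g=cv2.cvtColor(T["pixels"],cv2.COLOR_RGB2GRAY).astype(float)[203:222]
print(g[:,243:254].mean(1).round(),g[:,262:270].mean(1).round())
print(arm.state()["t"])
E
```

```text
16.05 [-0.6 -0.1  0.5]
16.40 d=0.074 moved=0.0741 [-0.4  1.1  0.3]
16.65 d=0.077 moved=0.0772 [ 0.5 -0.4  0.2]
16.90 d=0.079 moved=0.0780 [ 4.3  0.1 -2.7]
17.15 d=0.081 moved=0.0780 [12.6 -2.  -8.8]
17.40 d=0.083 moved=0.0780 [ 20.4  -1.1 -13.9]
STOP
[119. 121. 120. 118. 117. 118. 117. 115.  98.  57.  44.  69. 101. 111.
 112. 113. 112. 111. 111.] [111. 112. 111. 111. 114. 116. 115. 106.  76.  43.  59.  98. 115. 102.
 102. 106. 113. 122. 130.]
19.7583
```

The second pull built up to 24 N with no movement from the same position, and the picture is unchanged. The slide is at its outer stop. Now I'll push the right-hand gate home.

```bash
python3 - <<'E'
from h import *; from workcell import arm
p0=np.array([.525,-.113,.090])-U*.07
arm.line_to(list(p0),speed=.15)
s=arm.state();print(s["t"],s["wrist_force"].round(1))
d=0
while d<.16:
    d+=.008 if d<.076 else .002
    arm.line_to(list(p0+U*d),speed=.04 if d<.076 else .03); s=arm.state(); F=s["wrist_force"]
    print("%.2f d=%.3f moved=%.4f"%(s["t"],d,(s["eef_pos"]-p0)@U),F.round(1))
    if np.linalg.norm(F)>17: print("STOP"); break
    if s["t"]>33: print("time");break
snap(5)
E
```

```text
20.6417 [ 0.6  0.2 -0. ]
20.99 d=0.008 moved=0.0087 [-0.7  0.5  0.4]
21.34 d=0.016 moved=0.0163 [ 0.1 -0.5  1.1]
21.69 d=0.024 moved=0.0243 [ 0.2  0.1 -0.1]
22.04 d=0.032 moved=0.0323 [-0.6 -0.9 -0.4]
22.39 d=0.040 moved=0.0403 [-0.1  0.6  0.1]
22.74 d=0.048 moved=0.0483 [0.1 0.9 0.8]
23.09 d=0.056 moved=0.0563 [-0.3  0.5  0.7]
23.44 d=0.064 moved=0.0643 [-0.9  1.4 -1.2]
23.79 d=0.072 moved=0.0725 [ 0.  -0.6 -0.2]
24.21 d=0.080 moved=0.0806 [-0.1 -0.  -0.8]
24.46 d=0.082 moved=0.0822 [-1.3 -0.1 -0.5]
24.71 d=0.084 moved=0.0841 [-2.2  0.1  0.2]
24.96 d=0.086 moved=0.0861 [-1.6  0.5  0.4]
25.21 d=0.088 moved=0.0882 [-1.4  0.7 -1.7]
25.46 d=0.090 moved=0.0903 [-2.2 -0.1 -0.9]
25.71 d=0.092 moved=0.0922 [-2.3  0.9 -0.6]
25.96 d=0.094 moved=0.0943 [-2.1  1.4 -0.5]
26.21 d=0.096 moved=0.0963 [-1.6  1.1 -1.1]
26.46 d=0.098 moved=0.0983 [-1.4  1.2 -0.4]
26.71 d=0.100 moved=0.1003 [-1.2  1.   0.1]
26.96 d=0.102 moved=0.1022 [-2.5  1.6  0. ]
27.21 d=0.104 moved=0.1043 [-2.4  0.7  0.3]
27.46 d=0.106 moved=0.1062 [-2.7  0.7 -0.4]
27.71 d=0.108 moved=0.1083 [-1.8  0.7 -1.9]
27.96 d=0.110 moved=0.1102 [-1.9 -0.1 -1.8]
28.21 d=0.112 moved=0.1122 [-2.2  0.8 -0.4]
28.46 d=0.114 moved=0.1134 [-4.3  1.4  2.6]
28.71 d=0.116 moved=0.1134 [-14.6  -0.6   9.3]
STOP
```

View pics/side5.png

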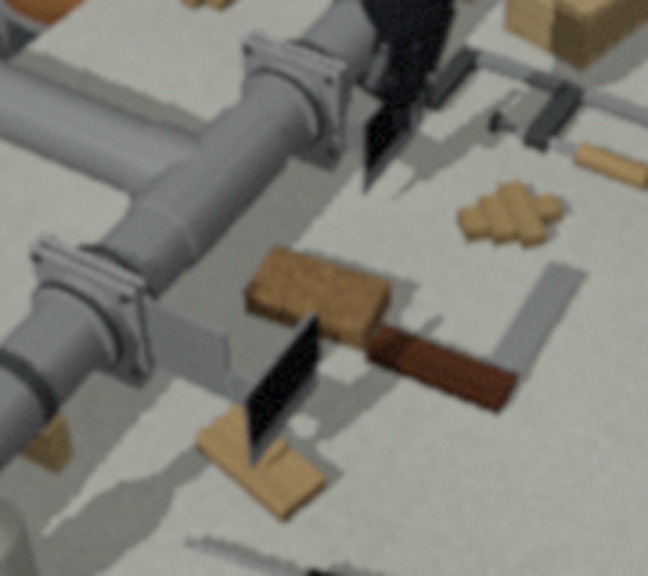

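The right lip is now close to its frame and the force rose sharply at d=0.1134, which is the inner stop. I'll withdraw and check.

```bash
python3 - <<'E'
from h import *; from workcell import arm
p=arm.state()["eef_pos"]; q=p-U*.05; q[2]=.09
arm.line_to(list(q),speed=.1); q[2]=.22; arm.line_to(list(q),speed=.2)
arm.move_ptp([.3,-.35,.3],Q)
s=arm.state();print(s["t"],s["eef_pos"],s["wrist_force"])
snap(6)
E
```

```text
31.5417 [ 0.30048097 -0.34954213  0.29945307] [ 0.25172387  0.30609698 -0.17891737]
```

View pics/top6.png

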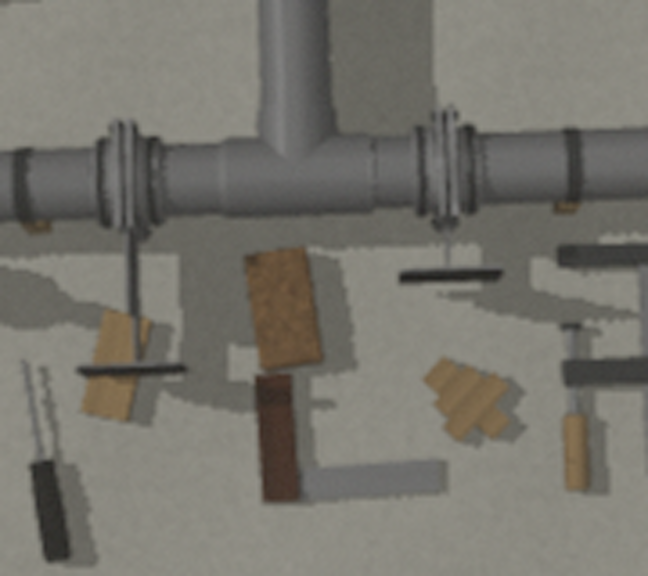

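View pics/side6.png

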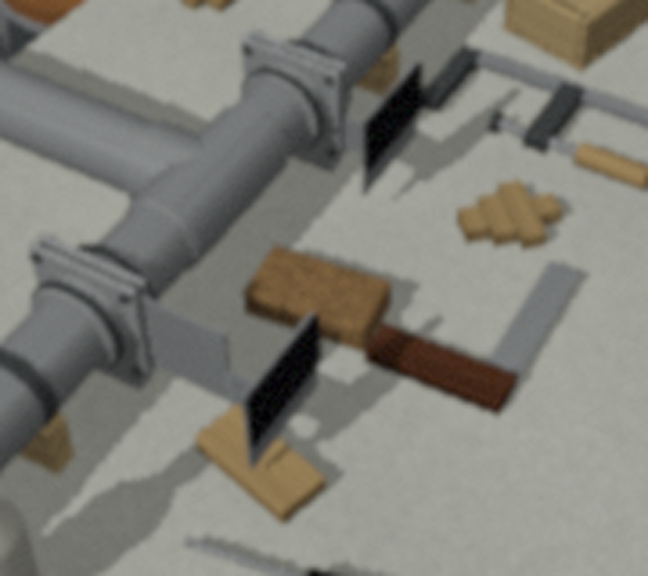

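```bash
python3 -c "
from workcell import arm
arm.finish_job(); print(arm.state()['t'])"
```

```text
the job is handed in; nothing more can be done
the job is handed in; nothing more can be done
```

The changeover is done and handed in at about 31.5 s. With the fingers shut, I hooked the tips behind the lip of the shut (+y) gate and drew its slide out to the stop. Only then did I push the other (-y) gate's slide home from the outside of its pad.

**Last checks:**
- **Drawn-out slide:** it stopped hard, and a second pull up to about 24 N did not move it. The camera measured only about 71 mm of travel, not 75 mm. My best explanation is that it started a few millimetres short of home. I relied on the stop, so this disagreement isn't fully settled.
- **Pushed-in slide:** it also stopped hard, at about 15–17 N. In the last picture its lip is about 43 mm from the frame, against about 124 mm for the other gate. That difference of about 80 mm roughly matches the full 75 mm travel.
- **Surroundings:** the loose things look unmoved in the final top and side close-ups, which leave out or cut off some of them (the glue bottle, for one). The arm was clear of everything, with wrist force near zero.

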